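# Find and release the latched mode key

### The job

One of the four identical mode keys on the measuring machine's key box is still latched down. With a fingertip, tap each key lightly in turn from left to right, without releasing it or pushing an up key down deep, to feel which one it is; lift off, then press that key down to its stop and let it spring up, so that all four keys stand up. Only touch the keys: do not grasp, lift or shift any of the tools and parts around the box.

Things in the scene. Friction and masses are not known exactly. Their poses are not given: they have to be found in the camera images.
- keybox: the machine's grey key box, fixed to the bench: 112 (x) x 240 (y) x 44 mm high, origin at the centre of its underside, z up, x away from the robot (turned by up to 0.3 rad), y along the row of keys, to the left. Its four keys stand in one row at y = +84, +28, -28 and -84 mm (x = 0) on its flat top, which is 44 mm above the bench. A large measuring machine stands at the right (x beyond 0.5, y below -0.33 m, over 0.3 m high), so come to the box from the front.
- key_1: one of the four identical keys; which place in the row it has changes from start to start. The origin does not move with the key: it lies on the key's axis at the level of the box's top (44 mm above the bench), x and y as the box's. The square grey cap is 31 x 31 mm; its flat top is 16 mm above this origin when the key is up, 10 mm when it is latched down, 6 mm when it is pressed to its stop. A black rim 3 mm high and 41 mm square stands round it.
- key_1_cap (a joint): how far the cap of key_1 is down, in m: 0 up, about 0.006 latched down, 0.010 at its stop. An up key is springy: it begins to yield at 1 to 1.5 N, is 3 mm down at about 4 N, 6 mm down at about 7 N, and comes back up when let go. The latched key does not yield to less than about 3.5 N; about 5 N takes it down to its stop, where it goes no further however hard it is pressed (13 N does no harm) and its latch lets go; then it rises to 0 when the finger is withdrawn.
- key_2: another of the four identical keys, origin and sizes as for key_1
- key_2_cap (a joint): how far the cap of key_2 is down, in m, as for key_1_cap
- key_3: another of the four identical keys, origin and sizes as for key_1
- key_3_cap (a joint): how far the cap of key_3 is down, in m, as for key_1_cap
- key_4: another of the four identical keys, origin and sizes as for key_1
- key_4_cap (a joint): how far the cap of key_4 is down, in m, as for key_1_cap
- bushing: bystander: flanged steel bushing, 32 mm across, 28 mm tall, standing in front of the box; origin under its centre
- shaft_sample: bystander: stepped turned steel shaft, 28 mm across, 71 mm tall, standing behind the box; origin under its centre
- glue_stick: bystander: glue stick, 24 mm across, 80 mm tall, standing behind the box; origin under its centre
- micrometer: bystander: outside micrometer lying in front of the box, 49 x 129 x 18 mm, long axis y; origin under its centre
- dial_indicator: bystander: dial indicator lying on its back to the right of the box, 112 x 57 x 24 mm, long axis x; origin under its centre
- toolmaker_vice: bystander: small steel vice to the right of the box, 40 x 114 x 41 mm, long axis y; origin under its centre
- caliper: bystander: sliding caliper lying well to the right, 72 x 228 x 13 mm, long axis y; origin under its centre

How it is judged:
On the way, in this order (a step that is already met when the one before it is completed fails the run):
1. the leftmost key is tapped while the latched key is still latched (((y of key_1 in the frame of keybox between 0.056 and 9 m and contact force between the fingers and key_1 above 0.5 N) or (y of key_2 in the frame of keybox between 0.056 and 9 m and contact force between the fingers and key_2 above 0.5 N) or (y of key_3 in the frame of keybox between 0.056 and 9 m and contact force between the fingers and key_3 above 0.5 N) or (y of key_4 in the frame of keybox between 0.056 and 9 m and contact force between the fingers and key_4 above 0.5 N)) and value of joint key_3_cap above 0.004 m), for 0.04 s.
2. the second from the left key is tapped while the latched key is still latched (((y of key_1 in the frame of keybox between 0 and 0.056 m and contact force between the fingers and key_1 above 0.5 N) or (y of key_2 in the frame of keybox between 0 and 0.056 m and contact force between the fingers and key_2 above 0.5 N) or (y of key_3 in the frame of keybox between 0 and 0.056 m and contact force between the fingers and key_3 above 0.5 N) or (y of key_4 in the frame of keybox between 0 and 0.056 m and contact force between the fingers and key_4 above 0.5 N)) and value of joint key_3_cap above 0.004 m), for 0.04 s.
3. the third from the left key is tapped while the latched key is still latched (((y of key_1 in the frame of keybox between -0.056 and 0 m and contact force between the fingers and key_1 above 0.5 N) or (y of key_2 in the frame of keybox between -0.056 and 0 m and contact force between the fingers and key_2 above 0.5 N) or (y of key_3 in the frame of keybox between -0.056 and 0 m and contact force between the fingers and key_3 above 0.5 N) or (y of key_4 in the frame of keybox between -0.056 and 0 m and contact force between the fingers and key_4 above 0.5 N)) and value of joint key_3_cap above 0.004 m), for 0.04 s.
4. the rightmost key is tapped while the latched key is still latched (((y of key_1 in the frame of keybox between -9 and -0.056 m and contact force between the fingers and key_1 above 0.5 N) or (y of key_2 in the frame of keybox between -9 and -0.056 m and contact force between the fingers and key_2 above 0.5 N) or (y of key_3 in the frame of keybox between -9 and -0.056 m and contact force between the fingers and key_3 above 0.5 N) or (y of key_4 in the frame of keybox between -9 and -0.056 m and contact force between the fingers and key_4 above 0.5 N)) and value of joint key_3_cap above 0.004 m), for 0.04 s.
5. after the taps the fingers are off all keys and the latched key is still latched (contact force between the fingers and key_1 below 0.1 N and contact force between the fingers and key_2 below 0.1 N and contact force between the fingers and key_3 below 0.1 N and contact force between the fingers and key_4 below 0.1 N and value of joint key_3_cap above 0.004 m), for 0.05 s.
6. the latched key is pressed down to its stop by the fingers (value of joint key_3_cap above 0.0088 m and contact force between the fingers and key_3 above 0.5 N).
At the end, for the whole second after the job is handed in: all four keys are up, within 1.5 mm, and still (value of joint each of key_1_cap, key_2_cap, key_3_cap, key_4_cap below 0.0015 m and velocity of joint key_3_cap below 0.01 m/s); the robot touches nothing.
It fails at once if an up key is pushed down as far as a latched one (more than 6.5 mm) (value of joint any of key_1_cap, key_2_cap, key_4_cap above 0.0065 m).
It fails at once if a bystander is pushed, lifted or carried by more than 15 mm (distance of any of bushing, shaft_sample, glue_stick, micrometer, dial_indicator, toolmaker_vice, caliper from where it was at the start of the episode above 0.015 m).
It also fails if it takes over 45 s, if anything falls off the work surface, if the arm or the gripper's body presses on something with over 40 N, if the wrist force passes 120 N, or if a joint passes its speed limit or range.

### The arm

A 7-joint arm with a two-finger parallel gripper is mounted at the origin on a cart in front of the work surface, level with it; the furniture and walls round the work are solid. World frame = base frame: x ahead of the robot, y to its left, z up, the work surface at z = 0. Lengths are in m, angles in rad, forces in N, time in s.
With the tool pointing down it reaches from about 0.425 to 0.875 m from the base axis. Payload 4.7 kg.
Tool frame: the origin (TCP) lies on the centre line of the jaws, within the pads' length; the fingertips stand ahead of it and the grasp point (between the pads) lies 2 mm behind it (nose_length is the z of the fingertips in the tool frame, in m); z points along the fingers, y is the line along which they close (so a half turn about z gives the same grasp; the last joint's range is limited). The gripper opens to 87 mm and grips with 3 to 60 N. Pads are 19 mm wide; open, the fingers measure 117 mm over their backs; the gripper's body (75 mm by 190 mm) begins 51 mm behind the grasp point.
Start: joints at [-1.181, 0.321, -0.07, 1.45, 0.023, 1.371, -0.057], TCP at [0.239, 0.605, 0.24] pointing down, gripper open.
Joint ranges: [-2.86, 2.86], [-0.3, 2.09], [-1.38, 1.24], [0.06, 2.45], [-1.56, 4.7], [0.09, 2.05], [-2.69, 2.69]. Speed limits (rad/s): [2.57, 2.57, 3.14, 3.14, 3.14, 3.14, 3.14].

### API

Orientations are given as a rotation vector (axis times angle).
In Python, from bench import * gives the robot as it stands.
- The arm moves only by the tool send_rows, never from a script. Its arguments are lists of equal length, an entry for each row: "xyz": the shift along the tool's x, y, z in mm, a list of three; "dr": the turn, a rotation vector about the tool's x, y, z in rad, a list of three. A call has exactly 10 rows; each row is the pose to reach, as a shift and turn from the pose commanded when the call began, along the tool's axes at that moment; what a row does not reach only later rows make up. A row lasts 1/12 s, in which the tool goes at most 41.7 mm and 7.16 degrees, less where a joint would pass 70% of its speed; a pose out of reach is approached as far as the arm can. A call with a gripper value outside its range is refused whole. "jaw" is the finger opening in mm, from 0 to 87, set as the call begins (left out, the last holds). The fingers move at their own pace and stop on an object; "grip_force" is the grip in N (left out, the last holds). Time passes only in rows, so rows that repeat a pose let the fingers close, or fill a call up. It gives the time, the measured TCP pose, the force, the opening and the grip force at its end, in the units of the state.
- get_state(): the state, without advancing time (a new reading comes with each control period).
- get_image(name): name is "scene" or "top" or "wrist"; returns the picture (420x560x3 uint8, red, green, blue); there is no depth.
- calibration(name): a dict with "vfov" (degrees; the focal length in pixels is half the picture's height over the tangent of half this angle, whatever the lens; pixels are square), "cx", "cy" (the principal point, pixels), "k1" (the pictures are not rectified: a ray, as slopes to the right and down, at radius r is drawn at 1 + k1 r^2 times it, then the intrinsics apply), "rvec" (rotation vector, rad) and "tvec" (3), from world to camera coordinates, as OpenCV has them; the wrist camera has in their place "hand_eye" (4x4, takes a point from camera to tool coordinates, whose origin is the TCP and whose axes are the flange's). Camera axes: x right, y down, z forward; pixel columns grow to the right and rows downward; lengths in m; the calibration is good to about 2 mm. A picture is of the moment at which its call begins: read the wrist's pose just before it. calibration takes no time and is no camera call.
- close_job(): hands the job in; it is judged then, once.
The state is a dict: "time": time; "joint_positions": joint angles; "qd": joint speeds; "joint_torque": joint torques, N m; "position": TCP position; "tool_rot": TCP orientation; "ft_force": force on the tool from outside, world axes, zero at the start; "torque": the same for the moment, N m; "grip_width": opening from 0.0 (shut) to 1.0 (fully open); "grip_force": force on a finger pad.
Only numpy, scipy, OpenCV 4.12 (cv2) and the standard library are available. Lean on these libraries where they do the work, as an engineer would, in place of code of your own. Each camera call takes 0.05 s, during which the arm holds its last target. There are 200 camera calls.

## Working session

There is one attempt and no reset: what is moved stays moved. The work goes in short steps, Python scripts to look and compute and a tool call to move; the robot and the scene stay as the last step left them, time stands still between calls to the robot, and variables do not carry over. Pictures are saved under pics/ and viewed, at most 10 in all, crops included, and the job is handed in when it is done.

Besides the shell and the picture viewer there is one more tool, called after "Request:" in YAML: its name, and indented under it one key for each argument. send_rows: Moves the arm, as the interface text tells. Its arguments: {"type":"object","properties":{"xyz":{"type":"array"},"dr":{"type":"array"},"jaw":{"type":"number"},"grip_force":{"type":"number"}},"required":["xyz","dr"]}

```bash
ls; mkdir -p pics; python3 - <<'E'
from bench import *
import cv2
s=get_state();print(s)
for n in("scene","top"):
    im=get_image(n);cv2.imwrite(f"pics/{n}0.png",im[:,:,::-1]);print(n,calibration(n))
print(calibration("wrist"))
try: print(nose_length)
except Exception as e: print(e)
E
```

```text
pics
{'time': 0.0, 'joint_positions': array([-1.18088734,  0.32179795, -0.07009938,  1.45164734,  0.02260818,
        1.37076621, -0.05692419]), 'qd': array([-0.00054064, -0.00050833, -0.00211572,  0.00169678, -0.00075602,
       -0.00064544, -0.00011949]), 'joint_torque': array([-3.28357073e-04, -4.91296971e+01, -4.04204344e-01, -3.12537789e+01,
       -6.39297324e-02,  4.38735075e-02,  1.73681069e-04]), 'position': array([0.23842168, 0.60415808, 0.23849173]), 'tool_rot': array([-5.86772930e-01, -3.08605881e+00,  2.85108421e-03]), 'ft_force': array([-0.26546984,  0.87811563, -0.34556109]), 'torque': array([-0.09607035,  0.02438864, -0.0326846 ]), 'grip_force': 0.0, 'grip_width': 1.0027010264717797}
scene {'vfov': 52.653362763814656, 'cx': 277.15867113720503, 'cy': 204.64462197360305, 'k1': -0.12999245944094937, 'rvec': array([ 2.13715404, -1.24485793,  0.49439893]), 'tvec': array([-0.41767382,  0.35391667,  0.89384584])}
top {'vfov': 49.95399782587236, 'cx': 276.0508679829244, 'cy': 213.27090615586118, 'k1': -0.02157375030580452, 'rvec': array([ 2.18050403, -2.20790054,  0.03836807]), 'tvec': array([-0.17325319,  0.54634067,  1.14109044])}
{'vfov': 64.86773821945016, 'cx': 275.06109462202295, 'cy': 207.78627457626663, 'k1': 0.003985991972527367, 'hand_eye': array([[ 2.01368102e-04, -9.63762268e-01, -2.66762534e-01,
         7.19281845e-02],
       [ 9.99999873e-01,  3.17061324e-04, -3.90623311e-04,
         2.40653764e-04],
       [ 4.61048090e-04, -2.66762421e-01,  9.63762210e-01,
        -1.44945173e-01],
       [ 0.00000000e+00,  0.00000000e+00,  0.00000000e+00,
         1.00000000e+00]])}
0.017
```

View pics/top0.png

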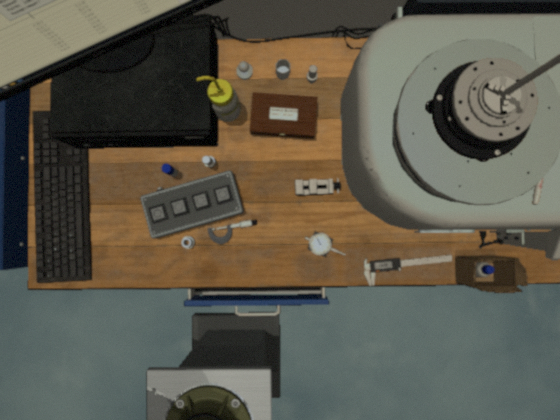

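View pics/scene0.png

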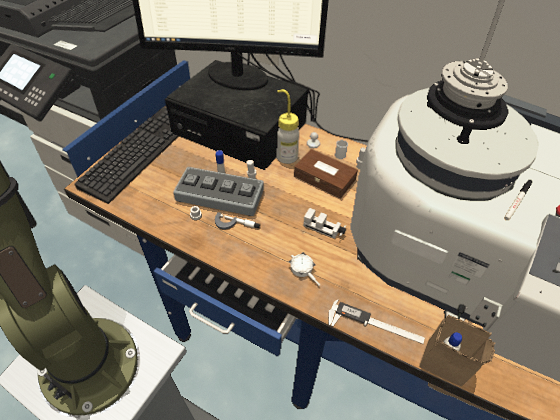

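The top view shows the box turned by about 0.28 rad, with keys at about (157,213), (179,207), (201,201) and (222,194). The bushing and micrometer stand in front of it, and the glue stick and shaft behind. Next I measure the key centres.

```bash
cat >h.py <<'E'
import numpy as np,cv2
from bench import *
from scipy.spatial.transform import Rotation as R
def ray(n,px,st=None):
    c=calibration(n); f=210/np.tan(np.radians(c["vfov"])/2)
    d=(np.array(px,float)-[c["cx"],c["cy"]])/f; u=d.copy()
    for _ in range(20): u=d/(1+c["k1"]*(u@u))
    v=np.r_[u,1]
    if n=="wrist":
        T=c["hand_eye"]; Rt=R.from_rotvec(st["tool_rot"]).as_matrix()
        return st["position"]+Rt@T[:3,3], Rt@T[:3,:3]@v
    Rm=R.from_rotvec(c["rvec"]).as_matrix()
    return -Rm.T@c["tvec"], Rm.T@v
def onplane(n,px,z,st=None):
    o,d=ray(n,px,st); return o+d*(z-o[2])/d[2]
def sightline(P):
    pass
E
python3 - <<'E'
from h import *
im=cv2.imread("pics/top0.png");g=cv2.cvtColor(im,cv2.COLOR_BGR2GRAY)
sub=g[165:245,135:250]
# box outline: non-brown (low saturation, light) region
hsv=cv2.cvtColor(im,cv2.COLOR_BGR2HSV)[165:245,135:250]
m=((hsv[...,1]<70)).astype(np.uint8)*255
m=cv2.morphologyEx(m,cv2.MORPH_OPEN,np.ones((5,5)))
cs,_=cv2.findContours(m,cv2.RETR_EXTERNAL,cv2.CHAIN_APPROX_NONE)
c=max(cs,key=cv2.contourArea);r=cv2.minAreaRect(c);print(r)
print([onplane("top",p+[135,165],0.044).round(3) for p in cv2.boxPoints(r)])
for thr in(30,45):
  d=(sub<thr).astype(np.uint8)*255
  cs,_=cv2.findContours(d,cv2.RETR_EXTERNAL,cv2.CHAIN_APPROX_NONE)
  for c in cs:
    if 120<cv2.contourArea(c)<500:
        r=cv2.minAreaRect(c);print(thr,np.round(r[0],1)+[135,165],r[1],onplane("top",np.add(r[0],[135,165]),0.047).round(3))
print([onplane("top",p,0.05).round(3) for p in [(157,213),(179,207),(201,201),(222,194)]])
E
```

```text
((56.23371887207031, 38.159664154052734), (47.43507766723633, 96.03359985351562), 74.57783508300781)
[array([0.598, 0.163, 0.044]), array([ 0.658, -0.07 ,  0.044]), array([ 0.544, -0.1  ,  0.044]), array([0.483, 0.131, 0.044])]
[array([0.547, 0.115, 0.05 ]), array([0.561, 0.06 , 0.05 ]), array([0.575, 0.005, 0.05 ]), array([ 0.592, -0.047,  0.05 ])]
```

Request:
send_rows:
  xyz:
    - [-20,-17,0]
    - [-50,-42,0]
    - [-80,-67,0]
    - [-110,-92,0]
    - [-140,-117,0]
    - [-170,-142,0]
    - [-200,-167,0]
    - [-230,-192,0]
    - [-260,-217,0]
    - [-290,-242,0]
  dr:
    - [0,0,-0.06]
    - [0,0,-0.12]
    - [0,0,-0.18]
    - [0,0,-0.24]
    - [0,0,-0.3]
    - [0,0,-0.36]
    - [0,0,-0.42]
    - [0,0,-0.48]
    - [0,0,-0.54]
    - [0,0,-0.63]
  jaw: 0

```text
time: 0.93
position: [0.4199, 0.2711, 0.2393]
tool_rot: [0.403, -3.115, -0.0]
ft_force: [0.6, -0.5, 0.3]
grip_width: 0.324
grip_force: 0.0
```

```bash
cat >>h.py <<'E'
def go(P,yaw,st=None):
    "shift (mm) and turn in tool axes to put the TCP at P, tool down, tool y at box y (box yaw)"
    st=st or get_state(); Rt=R.from_rotvec(st["tool_rot"])
    y=[-np.sin(yaw),np.cos(yaw),0]; z=[0,0,-1]; Rg=R.from_matrix(np.c_[np.cross(y,z),y,z])
    return (Rt.inv().apply(np.array(P)-st["position"])*1e3).round(1),(Rt.inv()*Rg).as_rotvec().round(3)
E
python3 -c "
from h import *
s=get_state();print(s['time'],s['position'],s['grip_width'],go([.55,.03,.22],.252))"
```

```text
0.9333 [0.41991159 0.27106829 0.23934332] 0.32364235274862857 (array([ -64.4, -266.2,   19.3]), array([ 0.   , -0.   ,  0.005]))
```

Request:
send_rows:
  xyz:
    - [-6,-27,2]
    - [-14,-58,4]
    - [-22,-90,6]
    - [-30,-122,8]
    - [-37,-154,11]
    - [-45,-186,13]
    - [-53,-218,16]
    - [-60,-246,18]
    - [-64,-265,19]
    - [-64,-265,19]
  dr:
    - [0,0,0]
    - [0,0,0]
    - [0,0,0]
    - [0,0,0]
    - [0,0,0]
    - [0,0,0]
    - [0,0,0]
    - [0,0,0]
    - [0,0,0]
    - [0,0,0]

```text
time: 1.77
position: [0.5491, 0.0269, 0.22]
tool_rot: [0.386, -3.117, 0.005]
ft_force: [-0.3, -1.2, -0.2]
grip_width: 0.004
grip_force: 0.0
```

```bash
python3 - <<'E'
from h import *
import pickle
s=get_state();im=get_image("wrist");cv2.imwrite("pics/w1.png",im[:,:,::-1])
pickle.dump(s,open("w1.pkl","wb"));print(s["time"],s["position"],s["grip_width"],s["ft_force"])
E
```

```text
1.7667 [0.54908574 0.02693148 0.2199521 ] 0.0035960185878004345 [-0.31558181 -1.20624005 -0.24420888]
```

View pics/w1.png

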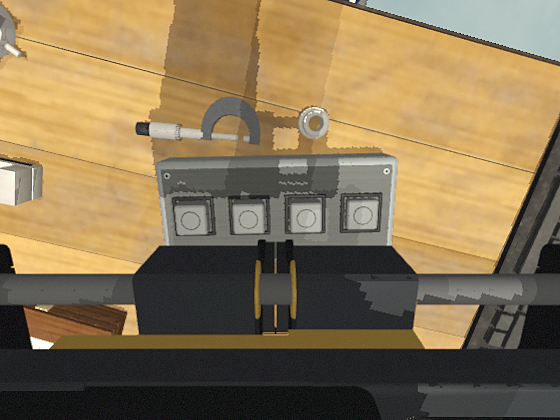

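The wrist view, in which up is towards the robot, shows four caps in black rims near (193,216), (249,215), (305,214) and (361,213). The leftmost key of the row is at image right.

```bash
python3 - <<'E'
from h import *
import pickle
s=pickle.load(open("w1.pkl","rb"));g=cv2.cvtColor(cv2.imread("pics/w1.png"),cv2.COLOR_BGR2GRAY)
K=[]
for u,v in[(361,213),(305,214),(249,215),(193,216)]:
    o=(u-26,v-26);sub=g[v-26:v+27,u-26:u+27]
    d=(sub<75).astype(np.uint8)*255
    cs,_=cv2.findContours(d,cv2.RETR_EXTERNAL,cv2.CHAIN_APPROX_NONE)
    c=max(cs,key=lambda c:cv2.boundingRect(c)[2]);r=cv2.minAreaRect(c)
    P=onplane("wrist",np.add(r[0],o),.0455,s);K.append(P);print(np.add(r[0],o).round(1),np.round(r[1],1),round(r[2],1),P.round(4))
K=np.array(K);d=K[0]-K[3];print("len",np.linalg.norm(d),np.diff(K,axis=0).round(4).tolist())
yaw=np.arctan2(-d[0],d[1]);c=K.mean(0);print(yaw,c)
for k in(84,28,-28,-84): print(c[0]-k*np.sin(yaw)/1e3,c[1]+k*np.cos(yaw)/1e3)
P=[c[0]-.084*np.sin(yaw),c[1]+.084*np.cos(yaw),.075+.017]
print(go(P,yaw))
E
```

```text
[359.5 212.5] [39. 39.] 90.0 [0.549  0.1134 0.0455]
[305.  210.5] [45. 52.] 90.0 [0.5604 0.0597 0.0455]
[249.  211.5] [45. 52.] 90.0 [0.5752 0.0054 0.0455]
[195.5 212.5] [45. 47.] 90.0 [ 0.5895 -0.0466  0.0455]
len 0.1650411405965669 [[0.0114, -0.0537, 0.0], [0.0148, -0.0543, 0.0], [0.0142, -0.052, 0.0]]
0.2479539629416612 [0.56851101 0.03298817 0.0455    ]
0.5478956429659033 0.11441916427688435
0.5616392196416647 0.06013183518291007
0.5753827963174262 0.005844506088935775
0.5891263729931876 -0.04844282300503851
(array([-20.6,  82.1, 127.9]), array([-0.001, -0.001,  0.001]))
```

Request:
send_rows:
  xyz:
    - [-5,20,20]
    - [-10,40,40]
    - [-15,60,60]
    - [-20,82,80]
    - [-20,82,100]
    - [-20,82,115]
    - [-20,82,124]
    - [-20,82,128]
    - [-20,82,128]
    - [-20,82,128]
  dr:
    - [0,0,0]
    - [0,0,0]
    - [0,0,0]
    - [0,0,0]
    - [0,0,0]
    - [0,0,0]
    - [0,0,0]
    - [0,0,0]
    - [0,0,0]
    - [0,0,0]

```text
time: 2.65
position: [0.5472, 0.1173, 0.0933]
tool_rot: [-0.398, 3.115, 0.001]
ft_force: [0.4, 0.3, 2.0]
grip_width: 0.003
grip_force: 0.0
```

```bash
python3 - <<'E'
from h import *
s=get_state();print(s["position"],s["ft_force"],go([.5479,.1144,.077],.248,s))
im=get_image("scene");cv2.imwrite("pics/s1.png",cv2.resize(im[150:220,160:280,::-1],None,fx=5,fy=5,interpolation=cv2.INTER_CUBIC))
E
```

```text
[0.54719613 0.11733396 0.09327144] [0.41288911 0.30979648 1.96999979] (array([ 0.1, -3. , 16.3]), array([0.   , 0.001, 0.006]))
```

View pics/s1.png

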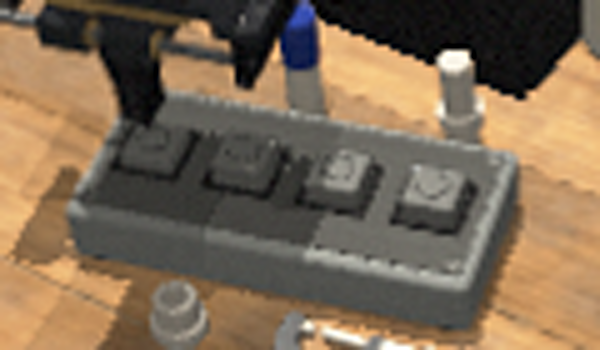

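The fingertip hangs over the leftmost key and clear of everything else. I go down close to it and read the force baseline.

Request:
send_rows:
  xyz:
    - [0,-1,3]
    - [0,-2,6]
    - [0,-3,9]
    - [0,-3,11]
    - [0,-3,12]
    - [0,-3,13]
    - [0,-3,13]
    - [0,-3,13]
    - [0,-3,13]
    - [0,-3,13]
  dr:
    - [0,0,0]
    - [0,0,0]
    - [0,0,0]
    - [0,0,0]
    - [0,0,0]
    - [0,0,0]
    - [0,0,0]
    - [0,0,0]
    - [0,0,0]
    - [0,0,0]

```text
time: 3.53
position: [0.5477, 0.1143, 0.0797]
tool_rot: [-0.398, 3.116, 0.0]
ft_force: [0.5, 0.2, -0.5]
grip_width: 0.006
grip_force: 0.0
```

```bash
python3 -c "
from h import *
for i in range(6):
    s=get_state();print(s['time'],s['position'].round(4),s['ft_force'].round(2),s['torque'].round(2));get_image('wrist')"
```

```text
3.5333 [0.5477 0.1143 0.0797] [ 0.51  0.2  -0.49] [0.06 0.03 0.02]
3.5833 [0.5477 0.1143 0.0797] [-0.25  0.86 -0.5 ] [ 0.05  0.04 -0.04]
3.6333 [0.5477 0.1143 0.0797] [ 0.29 -0.2  -0.04] [ 0.03  0.01 -0.03]
3.6833 [0.5477 0.1142 0.0797] [-0.45  1.35  0.61] [ 0.03  0.03 -0.07]
3.7333 [0.5477 0.1142 0.0796] [ 0.14 -0.38  0.73] [ 0.06  0.05 -0.02]
3.7833 [0.5477 0.1143 0.0796] [ 0.45  0.05 -1.08] [-0.    0.04 -0.07]
```

Request:
send_rows:
  xyz:
    - [0,0,1]
    - [0,0,2]
    - [0,0,3]
    - [0,0,4]
    - [0,0,4.5]
    - [0,0,4.5]
    - [0,0,4.5]
    - [0,0,4.5]
    - [0,0,4.5]
    - [0,0,4.5]
  dr:
    - [0,0,0]
    - [0,0,0]
    - [0,0,0]
    - [0,0,0]
    - [0,0,0]
    - [0,0,0]
    - [0,0,0]
    - [0,0,0]
    - [0,0,0]
    - [0,0,0]

```text
time: 4.67
position: [0.5477, 0.1142, 0.0751]
tool_rot: [-0.398, 3.116, 0.0]
ft_force: [-0.0, 0.5, -0.4]
grip_width: 0.007
grip_force: 0.0
```

```bash
cat >f.py <<'E'
from h import *
F=[]
for i in range(8):
    s=get_state();F.append(np.r_[s['ft_force'],s['position'][2]]);get_image('wrist')
print(s['time'],s['position'].round(4),'mean F,z',np.mean(F,0).round(4),'tip',(np.mean(F,0)[3]-.017).round(4))
E
python3 f.py
```

```text
5.0167 [0.5476 0.1142 0.0751] mean F,z [-0.1321 -0.0795  0.128   0.0751] tip 0.0581
```

No force 1.9 mm below the height of an up key, so I go on down in small steps.

Request:
send_rows:
  xyz:
    - [0,0,0.5]
    - [0,0,1]
    - [0,0,1.5]
    - [0,0,1.5]
    - [0,0,1.5]
    - [0,0,1.5]
    - [0,0,1.5]
    - [0,0,1.5]
    - [0,0,1.5]
    - [0,0,1.5]
  dr:
    - [0,0,0]
    - [0,0,0]
    - [0,0,0]
    - [0,0,0]
    - [0,0,0]
    - [0,0,0]
    - [0,0,0]
    - [0,0,0]
    - [0,0,0]
    - [0,0,0]

```text
time: 5.9
position: [0.5476, 0.1142, 0.0736]
tool_rot: [-0.398, 3.116, 0.0]
ft_force: [-0.9, 0.2, -0.2]
grip_width: 0.004
grip_force: 0.0
```

```bash
python3 f.py
```

```text
6.25 [0.5476 0.1142 0.0736] mean F,z [-0.3767  0.0838  0.0546  0.0736] tip 0.0566
```

Request:
send_rows:
  xyz:
    - [0,0,0.5]
    - [0,0,1]
    - [0,0,1.5]
    - [0,0,1.7]
    - [0,0,1.7]
    - [0,0,1.7]
    - [0,0,1.7]
    - [0,0,1.7]
    - [0,0,1.7]
    - [0,0,1.7]
  dr:
    - [0,0,0]
    - [0,0,0]
    - [0,0,0]
    - [0,0,0]
    - [0,0,0]
    - [0,0,0]
    - [0,0,0]
    - [0,0,0]
    - [0,0,0]
    - [0,0,0]

```text
time: 7.13
position: [0.5477, 0.1142, 0.0719]
tool_rot: [-0.398, 3.116, 0.0]
ft_force: [-0.4, -0.5, -0.4]
grip_width: 0.006
grip_force: 0.0
```

```bash
python3 f.py
```

```text
7.4833 [0.5476 0.1142 0.0719] mean F,z [-0.281   0.0044  0.0015  0.0719] tip 0.0549
```

Request:
send_rows:
  xyz:
    - [0,0,0.2]
    - [0,0,0.4]
    - [0,0,0.6]
    - [0,0,0.6]
    - [0,0,0.6]
    - [0,0,0.6]
    - [0,0,0.6]
    - [0,0,0.6]
    - [0,0,0.6]
    - [0,0,0.6]
  dr:
    - [0,0,0]
    - [0,0,0]
    - [0,0,0]
    - [0,0,0]
    - [0,0,0]
    - [0,0,0]
    - [0,0,0]
    - [0,0,0]
    - [0,0,0]
    - [0,0,0]

```text
time: 8.37
position: [0.5477, 0.1142, 0.0714]
tool_rot: [-0.398, 3.116, 0.0]
ft_force: [-1.1, -0.5, 3.4]
grip_width: 0.008
grip_force: 1.8
```

```bash
python3 f.py
```

```text
8.7167 [0.5477 0.1142 0.0713] mean F,z [-0.8917 -0.2526  3.4271  0.0713] tip 0.0543
```

Stiff contact of 3.4 N with the tip at 54.3 mm means the leftmost key is the latched one. I lift off and go to the second key.

Request:
send_rows:
  xyz:
    - [0,0,-4]
    - [0,0,-10]
    - [0,-5,-14]
    - [0,-20,-14]
    - [0,-38,-14]
    - [0,-50,-13]
    - [0,-56,-11]
    - [0,-56,-9]
    - [0,-56,-9]
    - [0,-56,-9]
  dr:
    - [0,0,0]
    - [0,0,0]
    - [0,0,0]
    - [0,0,0]
    - [0,0,0]
    - [0,0,0]
    - [0,0,0]
    - [0,0,0]
    - [0,0,0]
    - [0,0,0]

```text
time: 9.6
position: [0.5613, 0.0611, 0.0799]
tool_rot: [0.4, -3.115, -0.001]
ft_force: [-0.6, 1.0, -0.4]
grip_width: 0.007
grip_force: 0.0
```

Request:
send_rows:
  xyz:
    - [0,0,1]
    - [0,0,2]
    - [0,0,3]
    - [0,0,4]
    - [0,0,4.6]
    - [0,0,4.6]
    - [0,0,4.6]
    - [0,0,4.6]
    - [0,0,4.6]
    - [0,0,4.6]
  dr:
    - [0,0,0]
    - [0,0,0]
    - [0,0,0]
    - [0,0,0]
    - [0,0,0]
    - [0,0,0]
    - [0,0,0]
    - [0,0,0]
    - [0,0,0]
    - [0,0,0]

```text
time: 10.43
position: [0.5619, 0.0603, 0.0759]
tool_rot: [-0.398, 3.116, 0.001]
ft_force: [-0.1, 2.8, 2.3]
grip_width: 0.005
grip_force: 1.3
```

```bash
python3 f.py
```

```text
10.7833 [0.562  0.0601 0.0758] mean F,z [-0.4283  2.1019  2.6668  0.0758] tip 0.0588
```

The second key yields softly, at 2.7 N with the tip at 58.8 mm, so it is up. Next is the third key.

Request:
send_rows:
  xyz:
    - [0,0,-4]
    - [0,0,-9]
    - [0,-8,-10]
    - [0,-25,-10]
    - [0,-42,-9]
    - [0,-54,-8]
    - [0,-56,-6]
    - [0,-56,-5]
    - [0,-56,-5]
    - [0,-56,-5]
  dr:
    - [0,0,0]
    - [0,0,0]
    - [0,0,0]
    - [0,0,0]
    - [0,0,0]
    - [0,0,0]
    - [0,0,0]
    - [0,0,0]
    - [0,0,0]
    - [0,0,0]

```text
time: 11.67
position: [0.5754, 0.007, 0.0803]
tool_rot: [0.4, -3.115, -0.001]
ft_force: [-0.3, 0.2, -0.1]
grip_width: 0.005
grip_force: 0.0
```

Request:
send_rows:
  xyz:
    - [0,0,0]
    - [0,0,1]
    - [0,0,2]
    - [0,0,3]
    - [0,0,4]
    - [0,0,4.8]
    - [0,0,5]
    - [0,0,5]
    - [0,0,5]
    - [0,0,5]
  dr:
    - [0,0,0]
    - [0,0,0]
    - [0,0,0]
    - [0,0,0]
    - [0,0,0]
    - [0,0,0]
    - [0,0,0]
    - [0,0,0]
    - [0,0,0]
    - [0,0,0]

```text
time: 12.5
position: [0.5758, 0.0062, 0.0758]
tool_rot: [-0.399, 3.116, 0.001]
ft_force: [-0.6, 2.0, 2.5]
grip_width: 0.006
grip_force: 1.3
```

```bash
python3 f.py
```

```text
12.85 [0.5758 0.0061 0.0757] mean F,z [-0.9185  1.7963  2.814   0.0758] tip 0.0588
```

The third key is up too (2.8 N). Next is the rightmost.

Request:
send_rows:
  xyz:
    - [0,0,-4]
    - [0,0,-9]
    - [0,-8,-10]
    - [0,-25,-10]
    - [0,-42,-9]
    - [0,-54,-8]
    - [0,-56,-6]
    - [0,-56,-5]
    - [0,-56,-5]
    - [0,-56,-5]
  dr:
    - [0,0,0]
    - [0,0,0]
    - [0,0,0]
    - [0,0,0]
    - [0,0,0]
    - [0,0,0]
    - [0,0,0]
    - [0,0,0]
    - [0,0,0]
    - [0,0,0]

```text
time: 13.73
position: [0.5896, -0.0472, 0.0803]
tool_rot: [0.4, -3.115, -0.001]
ft_force: [-0.2, 0.2, -0.1]
grip_width: 0.005
grip_force: 0.0
```

Request:
send_rows:
  xyz:
    - [0,0,0]
    - [0,0,1]
    - [0,0,2]
    - [0,0,3]
    - [0,0,4]
    - [0,0,4.8]
    - [0,0,5]
    - [0,0,5]
    - [0,0,5]
    - [0,0,5]
  dr:
    - [0,0,0]
    - [0,0,0]
    - [0,0,0]
    - [0,0,0]
    - [0,0,0]
    - [0,0,0]
    - [0,0,0]
    - [0,0,0]
    - [0,0,0]
    - [0,0,0]

```text
time: 14.57
position: [0.5899, -0.048, 0.0758]
tool_rot: [-0.398, 3.116, 0.001]
ft_force: [-1.1, 0.7, 2.0]
grip_width: 0.004
grip_force: 1.3
```

```bash
python3 f.py
```

```text
14.9167 [ 0.5899 -0.0481  0.0757] mean F,z [-1.2208  1.8732  2.5474  0.0757] tip 0.0587
```

All three others are up. I lift off and return to the leftmost key.

Request:
send_rows:
  xyz:
    - [0,0,-5]
    - [0,0,-12]
    - [0,0,-18]
    - [0,20,-20]
    - [0,50,-20]
    - [0,80,-20]
    - [0,112,-20]
    - [0,142,-20]
    - [0,160,-20]
    - [0,168,-20]
  dr:
    - [0,0,0]
    - [0,0,0]
    - [0,0,0]
    - [0,0,0]
    - [0,0,0]
    - [0,0,0]
    - [0,0,0]
    - [0,0,0]
    - [0,0,0]
    - [0,0,0]

```text
time: 15.8
position: [0.547, 0.1178, 0.0962]
tool_rot: [-0.405, 3.115, 0.002]
ft_force: [0.2, 0.3, -0.0]
grip_width: 0.007
grip_force: 0.0
```

Request:
send_rows:
  xyz:
    - [0,0,0]
    - [0,0,0]
    - [0,0,4]
    - [0,0,8]
    - [0,0,12]
    - [0,0,16]
    - [0,0,18]
    - [0,0,18]
    - [0,0,18]
    - [0,0,18]
  dr:
    - [0,0,0]
    - [0,0,0]
    - [0,0,0]
    - [0,0,0]
    - [0,0,0]
    - [0,0,0]
    - [0,0,0]
    - [0,0,0]
    - [0,0,0]
    - [0,0,0]

```text
time: 16.63
position: [0.5478, 0.1142, 0.0778]
tool_rot: [-0.398, 3.116, 0.0]
ft_force: [0.5, -0.3, 0.2]
grip_width: 0.006
grip_force: 0.0
```

```bash
python3 f.py
```

```text
16.9833 [0.5477 0.1143 0.0778] mean F,z [-0.2444  0.0051 -0.1598  0.0779] tip 0.0609
```

Request:
send_rows:
  xyz:
    - [0,0,3]
    - [0,0,5]
    - [0,0,6.5]
    - [0,0,8]
    - [0,0,9]
    - [0,0,10]
    - [0,0,11]
    - [0,0,12]
    - [0,0,12]
    - [0,0,12]
  dr:
    - [0,0,0]
    - [0,0,0]
    - [0,0,0]
    - [0,0,0]
    - [0,0,0]
    - [0,0,0]
    - [0,0,0]
    - [0,0,0]
    - [0,0,0]
    - [0,0,0]

```text
time: 17.87
position: [0.5476, 0.1142, 0.0675]
tool_rot: [0.398, -3.116, -0.001]
ft_force: [-6.8, -0.9, 16.2]
grip_width: 0.004
grip_force: 7.9
```

```bash
python3 f.py
```

```text
18.2167 [0.5476 0.1142 0.0675] mean F,z [-6.6076 -1.5215 15.9485  0.0675] tip 0.0505
```

The key is at its stop: 16 N with the tip at 50.5 mm. I withdraw straight up and then check that it rose.

Request:
send_rows:
  xyz:
    - [0,0,-4]
    - [0,0,-9]
    - [0,0,-15]
    - [0,0,-30]
    - [0,-10,-50]
    - [0,-25,-75]
    - [0,-40,-100]
    - [0,-55,-125]
    - [0,-68,-140]
    - [0,-75,-148]
  dr:
    - [0,0,0]
    - [0,0,0]
    - [0,0,0]
    - [0,0,0]
    - [0,0,0]
    - [0,0,0]
    - [0,0,0]
    - [0,0,0]
    - [0,0,0]
    - [0,0,0]

```text
time: 19.1
position: [0.5681, 0.0395, 0.2161]
tool_rot: [-0.394, 3.112, -0.001]
ft_force: [0.6, 0.2, 0.4]
grip_width: 0.004
grip_force: 0.0
```

```bash
python3 - <<'E'
from h import *
s=get_state();print(s["position"],s["ft_force"])
a=get_image("scene")[160:210,170:270,::-1]
b=get_image("wrist")[140:260,140:420,::-1]
a=cv2.resize(a,(560,280),interpolation=cv2.INTER_CUBIC);b=cv2.resize(b,(560,240))
cv2.imwrite("pics/e1.png",np.vstack([a,b]))
E
```

```text
[0.56809322 0.03954536 0.21612104] [0.55568481 0.2005449  0.41669962]
```

View pics/e1.png

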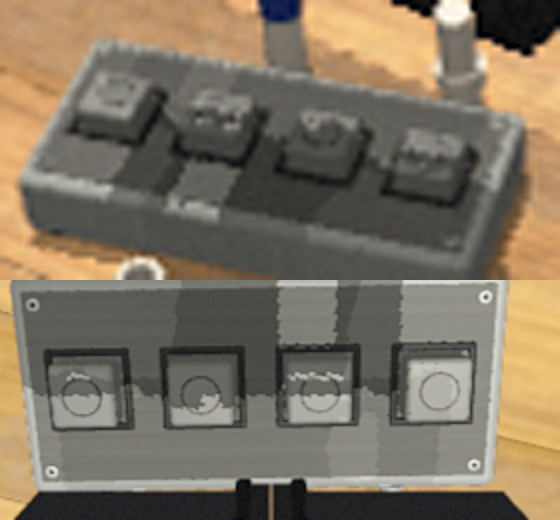

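The scene crop shows all four caps standing equally high, with the leftmost at about (115,100). In the wrist crop the leftmost, at about (440,390), looks like the others, so I hand in.

```bash
python3 -c "
from bench import *
print(close_job())"
```

```text
the job is handed in; nothing more can be done
None
```

The leftmost key was the latched one: I tapped all four from left to right, lifted off, pressed it to its stop and released it; the last pictures show all four keys up, and the job is handed in, with no verdict returned.

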